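Lock the stop nut of the patty press and cap the post

TASK

The hexagonal stop nut on the threaded post of the patty press is set to the right height. Run the wing nut above it down (clockwise) and tighten it firmly against the stop nut so that it stays jammed, but not so hard that the stop nut is dragged round with it. Then take the small black cover cap from the bench and set it over the top end of the post, so that it sits fully down and upright. Leave the salt shaker, spice jar, tin and sauce cup standing.

Things in the scene. Friction and masses are not known exactly. Their poses are not given: they have to be found in the camera images.
- post_top (a point): centre of the flat top of the fixed upright steel threaded post, 10 mm across, 121 mm above the bench. It stands on an aluminium patty press bolted to the bench (slab 235 x 130 x 12 mm, ending 55 mm behind the post) with a low round mould and disc (120 mm across, up to 47 mm high) centred 115 mm along this point's x axis. z is up.
- stop_nut_corner (a point): point on the top rim of the dark hexagonal stop nut (30 mm across flats, 16 mm high), 15 mm out from the post's axis. The nut is stiff on its thread: it stays put up to about 0.42 N m put on it through the wing nut, then is dragged round; shifting this point over 1.5 mm spoils the job.
- wing_centre (a point): centre of the wings of the steel wing nut above the stop nut: a flat bar 68 mm long (x), 14 thick (y), 28 high (z, this point half-way up), the post passing up through it, on a round hub 26 mm across and 10 high, whose underside is 24 mm below this point. Pinch the bar across its thickness from above or push its ends; clockwise from above (negative about z) runs it down 3 mm a turn.
- stop_nut_top (a point): centre of the stop nut's flat top face, on the post's axis, 58 mm above the bench
- wing_foot (a point): centre of the wing nut's underside: 0.7 to 1.4 mm above stop_nut_top at the start (1.5 to 2.8 rad of turn), level with it when they meet, hundredths of a mm lower when jammed: too little to read, go by torque. Turning it takes 0.12 N m of friction; once they meet, the torque rises by about 1.6 N m per rad. Tightened to between 0.25 and 0.38 N m and let go, it stays jammed.
- cap_centre (a point): centre, half-way up, of the loose black plastic cover cap standing mouth down on the bench: a round cap 27 mm across, 32 mm high, about 30 g, closed and rounded at the top, with a round blind bore 14 mm wide and 20 mm deep from below that goes over the 10 mm post with 2 mm play all round
- cap_mouth (a point): centre of the cap's open lower rim, 16 mm below cap_centre; with the cap fully down on the post this point is 20 mm below post_top and 3 mm above the wings
- salt_shaker: bystander: salt shaker, 44 mm across, 90 mm high, origin at the centre of its foot; to be left standing
- spice_jar: bystander: spice jar with lid, 45 mm across, 106 mm high, origin at the centre of its foot; to be left standing
- bean_tin: bystander: tin, 57 mm across, 72 mm high, origin at the centre of its foot; to be left standing
- sauce_cup: bystander: small steel sauce cup, 61 mm across, 35 mm high, origin at the centre of its foot; to be left standing
Mind the look-alikes: they are no part of the job. Of the things that look like the part that bears cap_centre, the larger one is meant.

How it is judged (in metres and radians):
On the way:
1. the wing nut is tight against the stop nut (z of wing_foot in the frame of stop_nut_top below -1.9e-05 m), for 0.2 s.
At the end, for the whole second after the job is handed in: the wing nut is still jammed on the stop nut (pressed together, no gap), and the cap sits over the post, centred within 5 mm, its rim at least 16.5 mm below the post's top, upright within 0.2 rad, at rest (z of wing_foot in the frame of stop_nut_top below -1e-05 m and horizontal distance between cap_mouth and post_top below 0.005 m and z of cap_mouth in the frame of post_top below -0.0165 m and angle between cap_mouth's own z axis and vertical below 0.2 rad and linear speed of cap below 0.02 m/s); the robot touches nothing.
It fails at once if the stop nut is dragged round (its corner shifts more than 1.5 mm) (distance of stop_nut_corner from where it was at the start of the episode above 0.0015 m).
It fails at once if a bystander is knocked over (angle between any of salt_shaker, spice_jar, bean_tin, sauce_cup's own z axis and vertical above 0.6 rad).
It also fails if it takes over 67 s, if anything falls off the work surface, if the arm or the gripper's body presses on something with over 40 N, if the wrist force passes 120 N, or if a joint passes its speed limit or range.

ROBOT

A 6-joint arm with a two-finger parallel gripper is mounted at the origin on the work surface; the furniture and walls round the work are solid. World frame = base frame: x ahead of the robot, y to its left, z up, the work surface at z = 0. Lengths are in mm, angles in rad, forces in N, time in s.
With the tool pointing down it reaches from about 300 to 775 mm from the base axis. Payload 14.6 kg.
Tool frame: the origin (TCP) lies at the very end of the fingers, on their centre line; the grasp point (between the pads) lies 19 mm behind it; z points along the fingers, y is the line along which they close (so a half turn about z gives the same grasp; the last joint's range is limited). The gripper opens to 94 mm and grips with 3 to 60 N. Pads are 16 mm wide; open, the fingers measure 119 mm over their backs; the gripper's body (75 mm by 177 mm) begins 78 mm behind the grasp point.
Start: joints at [-0.067, 0.3, 1.521, -0, 1.321, -0.067], TCP at [549.99, -0.002, 205.446] pointing down, gripper open.
Joint ranges: [-3.03, 3.03], [-0.79, 2.21], [0.23, 2.52], [-1.04, 4.18], [0, 3.07], [-2.55, 2.55]. Speed limits (rad/s): [2.22, 2.22, 2.57, 3.14, 3.14, 3.14].

INTERFACE

Orientations are given as [roll, pitch, yaw] about the fixed x, y, z axes, in that order (R = Rz(yaw) Ry(pitch) Rx(roll)).
In Python, from cell import manip, camera, get_calibration gives the robot as it stands. The module is installed in compiled form; this text tells all that it offers.
- The arm moves only by the tool jog_arm, never from a script. Its argument "plan" is one flat list of numbers, 6 for each row, row after row: the shift along the world's x, y, z in m, then the turn, a rotation vector about the world's x, y, z in degrees. A call has 1 to 20 rows; each row is the pose to reach, as a shift and turn from the pose commanded when the call began; what a row does not reach only later rows make up. A row lasts 1/10 s, in which the tool goes at most 50 mm and 8.59 degrees, less where a joint would pass 70% of its speed; a pose out of reach is approached as far as the arm can. A call with a gripper value outside its range is refused whole. "claw" is the finger opening in m, from 0 to 0.094, set as the call begins (left out, the last holds). The fingers move at their own pace and stop on an object; "force" is the grip in N (left out, the last holds). Time passes only in rows, so rows that repeat a pose let the fingers close. It gives the time, the measured TCP pose, the force, the opening and the grip force at its end, in the units of the state.
- manip.read_state(): the state, without advancing time (a new reading comes with each control period).
- camera(name): name is "scene" or "side" or "wrist"; returns (picture, depth): 400x640x3 uint8, red, green, blue; 400x640 float32, mm along the optical axis (not along the pixel's ray), 0 where there is no reading.
- get_calibration(name): a dict with "fx", "fy", "cx", "cy" (pixels), "origin" and "attitude" of the camera in the world. Camera axes: x right, y down, z forward; pixel columns grow to the right and rows downward; lengths in mm; the calibration is good to about 2 mm. A picture is of the moment at which its call begins: read the wrist's pose just before it. get_calibration takes no time and is no camera call; for the wrist camera it gives the pose at the moment of the call.
- manip.sign_off(): hands the job in; it is judged then, once.
The state is a dict: "clock": time; "joints": joint angles; "qd": joint speeds; "effort": joint torques, N m; "eef_pos": TCP position; "eef_rot": TCP orientation; "wrist_force": force on the tool from outside, world axes, zero at the start; "moment": the same for the moment, N m; "finger_gap": finger opening in mm; "finger_force": force on a finger pad.
Only numpy, scipy, OpenCV 4.12 (cv2) and the standard library are available. Lean on these libraries where they do the work, as an engineer would, in place of code of your own. Each camera call takes 0.05 s, during which the arm holds its last target. There are 200 camera calls.

## Working session

There is one attempt and no reset: what is moved stays moved. The work goes in short steps, Python scripts to look and compute and a tool call to move; the robot and the scene stay as the last step left them, time stands still between calls to the robot, and variables do not carry over. Pictures are saved under pics/ and viewed, at most 10 in all, crops included, and the job is handed in when it is done.

Besides the shell and the picture viewer there is one more tool, called after ">>>" as name(argument=value, ...), one argument or row to a line, values as JSON. jog_arm: Moves the arm, as the interface text tells. Its arguments: {"type":"object","properties":{"plan":{"type":"array"},"claw":{"type":"number"},"force":{"type":"number"}},"required":["plan"]}

```bash
mkdir -p pics
cat > h.py <<'E'
import numpy as np, cv2
from cell import manip, camera, get_calibration
from scipy.spatial.transform import Rotation as R
def shot(n):
    c=get_calibration(n); p,d=camera(n); np.savez(f'{n}.npz',p=p,d=d,**{k:np.array(c[k]) for k in c}); return p,d,c
def att(c):
    a=np.array(c['attitude'],float)
    return a if a.shape==(3,3) else R.from_euler('xyz',a).as_matrix()
def ray(c,u,v):
    return np.array(c['origin'],float), att(c)@np.array([(u-c['cx'])/c['fx'],(v-c['cy'])/c['fy'],1])
def onz(c,u,v,z):
    o,r=ray(c,u,v); return o+r*(z-o[2])/r[2]
def cloud(c,d):
    v,u=np.mgrid[:d.shape[0],:d.shape[1]]
    q=np.stack([(u-c['cx'])/c['fx']*d,(v-c['cy'])/c['fy']*d,d],-1)
    return q@att(c).T+np.array(c['origin'],float)
def load(n):
    z=np.load(f'{n}.npz'); return z['p'],z['d'],{k:z[k] for k in ('fx','fy','cx','cy','origin','attitude')}
E
python3 - <<'E'
from h import *
print(manip.read_state())
for n in ('scene','side','wrist'):
    p,d,c=shot(n); print(n,c)
    cv2.imwrite(f'pics/{n}0.png',p[...,::-1])
E
```

```text
{'clock': 0.0, 'joints': array([-6.66176540e-02,  3.00470568e-01,  1.52156101e+00, -2.76247100e-05,
        1.32070828e+00, -6.66041390e-02]), 'qd': array([-0.00046174,  0.00031137,  0.00056965, -0.00069049, -0.00087713,
       -0.0008934 ]), 'effort': array([-1.53750298e-03, -5.31805658e+01, -3.52735734e+01,  7.07558286e-02,
        2.43994006e-02, -4.79655944e-05]), 'eef_pos': array([ 5.49742559e+02, -2.72731629e-03,  2.04895115e+02]), 'eef_rot': array([-3.14044621e+00, -4.96539516e-05,  1.57078964e+00]), 'wrist_force': array([-1.18943792,  0.49610756,  1.14538833]), 'moment': array([0.00059294, 0.01376431, 0.03235875]), 'finger_force': 0.0, 'finger_gap': 94.28387438012754}
scene {'fx': 436.55324057856467, 'fy': 436.55324057856467, 'cx': 317.1945304361065, 'cy': 194.60172079276626, 'origin': array([ 85.30608147, 474.09931529, 632.02508786]), 'attitude': array([-2.2164859 , -0.00320219, -2.35232813])}
side {'fx': 432.9380387133418, 'fy': 432.9380387133418, 'cx': 317.42294045813674, 'cy': 197.80989270009042, 'origin': array([ -67.11947707, -197.60703301,  603.38065486]), 'attitude': array([-2.20827192,  0.00339474, -1.35490967])}
wrist {'fx': 335.2382318698311, 'fy': 335.2382318698311, 'cx': 322.90901309217656, 'cy': 200.71052462333864, 'origin': array([549.22670747,  78.83171974, 383.61336913]), 'attitude': array([2.87050586e+00, 8.51883326e-04, 5.22439563e-05])}
```

View pics/scene0.png

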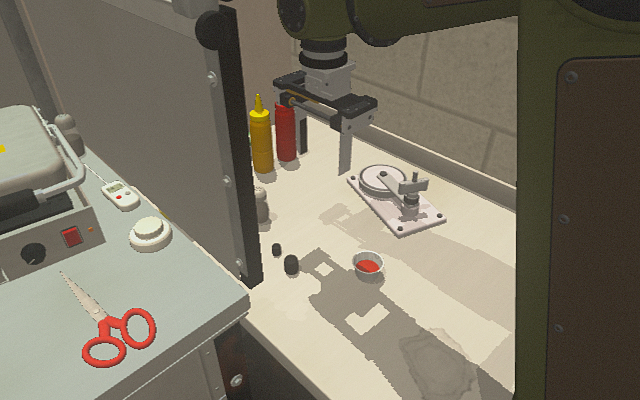

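View pics/side0.png

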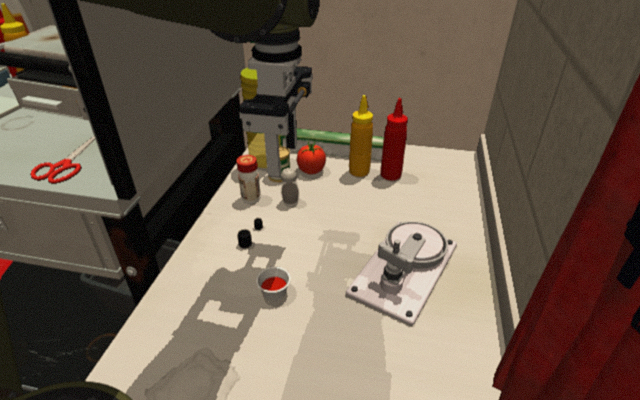

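View pics/wrist0.png

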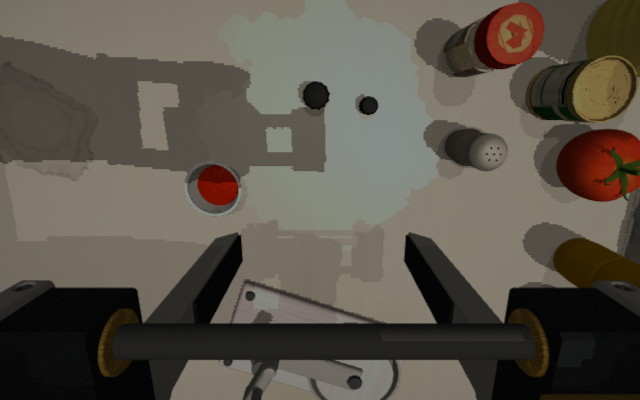

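The scene camera shows the press, with the wing nut at about (412,185), two black caps and the sauce cup at (368,265). Cap candidates:
- **Large cap:** scene (291,264), side (245,239), wrist (316,95).
- **Small cap (decoy):** scene (277,249), side (258,224), wrist (368,105).

By the description I take the larger one.

Run:
```python
from h import *
for n,box in (('scene',(265,235,305,280)),('side',(232,212,268,252)),('wrist',(290,70,390,125))):
    p,d,c=load(n); x0,y0,x1,y1=box
    m=np.zeros(p.shape[:2],np.uint8); m[y0:y1,x0:x1]=(p[y0:y1,x0:x1].max(-1)<60)
    k,_,st,ce=cv2.connectedComponentsWithStats(m)
    P=cloud(c,d)
    for i in range(1,k):
        if st[i,4]>40:
            Q=P[(cv2.erode((k and (_==i)).astype(np.uint8),np.ones((3,3)))>0)]
            print(n,st[i],ce[i].round(1),'ray z16',onz(c,*ce[i],16).round(1),'min',np.percentile(Q,5,0).round(1),'max',np.percentile(Q,95,0).round(1))
    # press high points
    if n!='wrist':
        box=(370,160,450,240) if n=='scene' else (345,220,460,320)
        x0,y0,x1,y1=box; Q=P[y0:y1,x0:x1].reshape(-1,3)
        for lo,hi in ((8,16),(50,59),(68,80),(84,98),(99,106),(108,118),(119,124)):
            S=Q[(Q[:,2]>lo)&(Q[:,2]<hi)]
            if len(S): print(n,lo,hi,len(S),S.min(0).round(1),S.max(0).round(1),S.mean(0).round(1))
        im=cv2.resize(p[y0:y1,x0:x1,::-1],None,fx=5,fy=5,interpolation=cv2.INTER_CUBIC); cv2.imwrite(f'pics/{n}c.png',im)
a=cv2.imread('pics/scenec.png');b=cv2.imread('pics/sidec.png')
h=400;a=cv2.resize(a,(400,400));b=cv2.resize(b,(400,int(500*400/575)));b=cv2.copyMakeBorder(b,0,400-b.shape[0],0,0,0)
cv2.imwrite('pics/press.png',np.hstack([a,b]))
```

```text
scene 8 16 1700 [ 407.9 -402.2    8. ] [ 601.6 -132.3   16. ] [ 484.5 -209.7   12.1]
scene 50 59 75 [ 462.9 -400.8   50. ] [ 590.8 -191.8   58.9] [ 478.8 -220.1   54.7]
scene 68 80 113 [ 459.  -236.    68.2] [ 498.4 -179.3   79.8] [ 475.6 -204.2   74.3]
scene 84 98 203 [ 458.5 -239.9   84.2] [ 498.9 -177.8   98. ] [ 476.9 -205.3   92.6]
scene 99 106 19 [ 465.2 -232.8   99.1] [ 492.4 -182.7  105.9] [ 477.1 -209.1  101.6]
scene 108 118 21 [ 473.9 -211.2  108.1] [ 484.3 -203.2  117.8] [ 477.8 -207.3  113.1]
scene 119 124 11 [ 474.5 -213.7  119.6] [ 483.  -207.2  123.1] [ 478.9 -210.   120.9]
side [255 219   7  11  70] [257.9 223.9] ray z16 [590.4  77.2  16. ] min [588.6  74.1   5.3] max [596.6  81.8  21.8]
side [238 230  14  18 204] [244.3 238.8] ray z16 [540.1  89.1  16. ] min [528.7  78.5   7.2] max [543.1  94.5  32. ]
side 8 16 3273 [ 412.5 -330.1    8. ] [ 670.5 -133.3   16. ] [ 485.  -223.2   12.1]
side 50 59 101 [ 464.5 -226.3   50.1] [ 484.4 -194.4   58.9] [ 470.4 -209.4   55.3]
side 68 80 168 [ 459.7 -240.8   68.1] [ 491.3 -181.2   79.9] [ 473.2 -210.8   73.7]
side 84 98 341 [ 459.5 -240.5   84. ] [ 499. -180.   98.] [ 476.1 -210.5   92.6]
side 99 106 30 [ 464.3 -236.4   99. ] [ 493.1 -184.5  105.8] [ 477.3 -210.6  102.2]
side 108 118 28 [ 474.9 -214.7  108.2] [ 480.  -205.8  117.7] [ 477.3 -210.2  113.2]
side 119 124 25 [ 475.4 -215.2  119.7] [ 484.9 -205.4  122. ] [ 480.  -210.   120.7]
wrist [303  82  26  28 575] [315.3  95.3] ray z16 [541.   91.2  16. ] min [531.9  80.3  29.2] max [551.  100.5  32.1]
wrist [359  97  19  18 272] [367.8 105.3] ray z16 [596.3  81.1  16. ] min [588.7  75.3  18.6] max [602.3  87.3  22.1]
```

View pics/press.png

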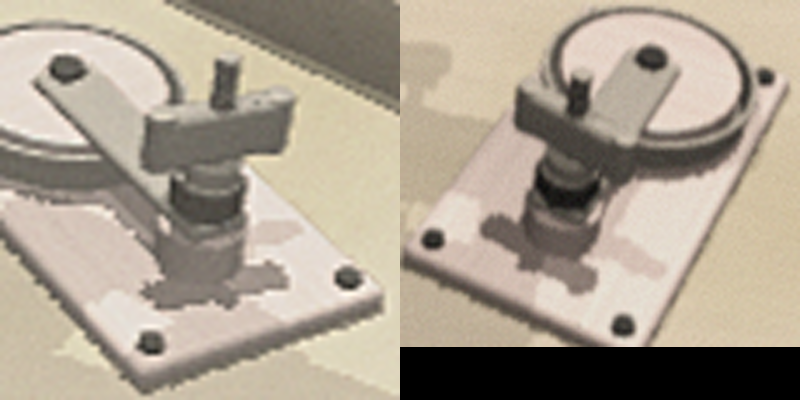

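Run:
```python
from h import *
for n,b in (('scene',(370,160,450,240)),('side',(345,220,460,320))):
    p,d,c=load(n); x0,y0,x1,y1=b
    Q=cloud(c,d)[y0:y1,x0:x1].reshape(-1,3); Q=Q[(np.hypot(Q[:,0]-479.5,Q[:,1]+210)<40)]
    top=Q[(Q[:,2]>94)&(Q[:,2]<100)]; m=top[:,:2].mean(0); w,v=np.linalg.eigh(np.cov(top[:,:2].T)); t=v[:,1]
    s=(top[:,:2]-m)@t; q=(top[:,:2]-m)@v[:,0]; print(n,len(top),m+t*(s.max()+s.min())/2+v[:,0]*(q.max()+q.min())/2,np.degrees(np.arctan2(t[1],t[0]))%180,s.max()-s.min(),q.max()-q.min(),np.median(top[:,2]))
    r=cv2.minAreaRect(top[:,:2].astype(np.float32)); print(r)
    a=Q[(Q[:,2]>110)&(Q[:,2]<123)]; print('post',a.mean(0), np.percentile(a[:,2],98))
```

```text
scene 112 [ 477.92768292 -208.1969777 ] 61.06331477491092 66.66976333163427 14.278561493138147 97.06306034493656
((477.7852783203125, -208.12184143066406), (66.64279174804688, 14.21316146850586), 60.68474197387695)
post [ 478.40946587 -208.11562149  116.9559326 ] 122.12627109712207
side 206 [ 480.13644366 -210.61763081] 60.548104814278 65.77040088518285 15.3260722001511 96.77828356649445
((479.42169189453125, -210.23118591308594), (65.6556396484375, 15.320569038391113), 62.255393981933594)
post [ 478.70949187 -210.20338535  117.26618771] 121.8138761720708
```

>>> jog_arm(
  plan=[-0.02,-0.05,0,0,0,-8,-0.035,-0.1,-0.02,0,0,-15,-0.05,-0.15,-0.04,0,0,-22,-0.0707,-0.2095,-0.055,0,0,-29,-0.0707,-0.2095,-0.055,0,0,-29,-0.0707,-0.2095,-0.055,0,0,-29,-0.0707,-0.2095,-0.055,0,0,-29],
  claw=0.05,
  force=40,
)

```text
clock: 0.85
eef_pos: [479.1, -209.7, 150.3]
eef_rot: [-3.141, -0.0, 1.064]
wrist_force: [0.5, 0.6, 0.4]
finger_gap: 50.2
finger_force: 0.0
```

Run:
```python
from h import *
s=manip.read_state(); print({k:np.round(v,3) for k,v in s.items()})
p,d,c=shot('wrist'); cv2.imwrite('pics/w1.png',p[...,::-1])
P=cloud(c,d)
print(onz(c,320,380,121))
for lo,hi in ((94,100),(108,124)):
    m=(P[...,2]>lo)&(P[...,2]<hi)&(np.hypot(P[...,0]-479,P[...,1]+209.5)<38); 
    if m.sum(): 
        v,u=np.nonzero(m);print(lo,m.sum(),P[m].mean(0),u.min(),u.max(),v.min(),v.max(),cv2.minAreaRect(P[m][:,:2].astype(np.float32)))
```

```text
{'clock': np.float64(0.85), 'joints': array([-0.483,  0.293,  1.663,  0.   ,  1.185,  0.025]), 'qd': array([ 0.034, -0.009, -0.004,  0.002,  0.003,  0.006]), 'effort': array([-2.0570e+00, -4.9929e+01, -3.2828e+01, -1.3000e-02, -3.5000e-02,
       -1.4100e-01]), 'eef_pos': array([ 479.135, -209.675,  150.309]), 'eef_rot': array([-3.141, -0.   ,  1.064]), 'wrist_force': array([0.464, 0.57 , 0.418]), 'moment': array([ 0.029, -0.003, -0.016]), 'finger_force': np.float64(0.0), 'finger_gap': np.float64(50.155)}
[ 417.9250163 -313.0721191  121.       ]
94 1071 [ 481.24796992 -206.11765669   96.34156286] 316 334 172 259 ((479.9714050292969, -208.75465393066406), (66.58193969726562, 12.899626731872559), 60.62705993652344)
108 251 [ 480.18431619 -208.21258617  118.37700757] 317 332 216 236 ((479.65325927734375, -209.246826171875), (10.546497344970703, 10.141597747802734), 85.46302032470703)
```

View pics/w1.png

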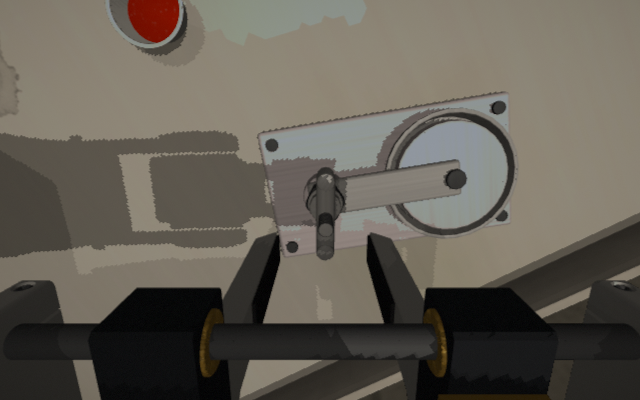

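The wrist view shows the wing bar vertical in the image at (325,215), centred between the fingers, with the post at about (479.6,-209). The grip is lined up, so I descend.

>>> jog_arm(
  plan=[0.0005,0.0006,-0.03,0,0,0,0.0005,0.0006,-0.06,0,0,0,0.0005,0.0006,-0.078,0,0,0,0.0005,0.0006,-0.078,0,0,0,0.0005,0.0006,-0.078,0,0,0],
)

```text
clock: 1.4
eef_pos: [480.5, -208.3, 73.3]
eef_rot: [3.141, -0.0, 1.066]
wrist_force: [0.1, -0.9, 0.3]
finger_gap: 49.9
finger_force: 0.0
```

>>> jog_arm(
  plan=[0,0,0,0,0,0,0,0,0,0,0,0,0,0,0,0,0,0,0,0,0,0,0,0,0,0,0,0,0,0,0,0,0,0,0,0,0,0,0,0,0,0],
  claw=0.005,
  force=45,
)

```text
clock: 2.1
eef_pos: [480.7, -209.4, 72.8]
eef_rot: [3.139, -0.0, 1.064]
wrist_force: [5.8, -2.9, -1.2]
finger_gap: 13.6
finger_force: 44.9
```

```bash
cat > s.py <<'E'
from h import *
s=manip.read_state(); print({k:np.round(s[k],3).tolist() for k in ('clock','joints','eef_pos','eef_rot','wrist_force','moment','finger_gap','finger_force')})
E
python3 s.py
```

```text
{'clock': 2.1, 'joints': [-0.481, 0.394, 1.729, 0.0, 1.016, 0.026], 'eef_pos': [480.659, -209.399, 72.845], 'eef_rot': [3.139, -0.0, 1.064], 'wrist_force': [5.769, -2.922, -1.196], 'moment': [-0.519, -1.042, -0.132], 'finger_gap': 13.621, 'finger_force': 44.921}
```

>>> jog_arm(
  plan=[0.0005,-0.0003,-0.0001,0,0,-8,0.0005,-0.0003,-0.0001,0,0,-16,0.0005,-0.0003,-0.0002,0,0,-24,0.0005,-0.0003,-0.0003,0,0,-32,0.0005,-0.0003,-0.0003,0,0,-40,0.0005,-0.0003,-0.0004,0,0,-48,0.0005,-0.0003,-0.0005,0,0,-56,0.0005,-0.0003,-0.0005,0,0,-64,0.0005,-0.0003,-0.0006,0,0,-72,0.0005,-0.0003,-0.0006,0,0,-72,0.0005,-0.0003,-0.0006,0,0,-72],
)

```text
clock: 3.2
eef_pos: [481.3, -210.4, 72.3]
eef_rot: [3.14, -0.003, -0.193]
wrist_force: [6.6, -7.7, -3.9]
finger_gap: 13.7
finger_force: 44.9
```

```bash
python3 s.py
```

```text
{'clock': 3.2, 'joints': [-0.481, 0.396, 1.728, -0.001, 1.015, 1.282], 'eef_pos': [481.28, -210.376, 72.284], 'eef_rot': [3.14, -0.003, -0.193], 'wrist_force': [6.626, -7.731, -3.906], 'moment': [-1.514, -1.144, -0.116], 'finger_gap': 13.662, 'finger_force': 44.919}
```

>>> jog_arm(
  plan=[0.001,-0.0012,0,0,0,-2,0.001,-0.0012,0,0,0,-4,0.001,-0.0012,0,0,0,-6,0.001,-0.0012,0,0,0,-8],
)

```text
clock: 3.6
eef_pos: [481.5, -210.8, 72.2]
eef_rot: [3.141, -0.001, -0.333]
wrist_force: [0.9, -3.0, 1.1]
finger_gap: 13.1
finger_force: 44.9
```

```bash
python3 s.py
```

```text
{'clock': 3.6, 'joints': [-0.482, 0.398, 1.724, -0.0, 1.018, 1.422], 'eef_pos': [481.545, -210.781, 72.164], 'eef_rot': [3.141, -0.001, -0.333], 'wrist_force': [0.88, -2.951, 1.117], 'moment': [-0.247, -0.021, 0.143], 'finger_gap': 13.078, 'finger_force': 44.944}
```

>>> jog_arm(
  plan=[0,-0.0004,0,0,0,-2,0,-0.0004,0,0,0,-4,0,-0.0004,0,0,0,-6],
)

```text
clock: 3.9
eef_pos: [481.5, -210.9, 72.1]
eef_rot: [3.142, -0.001, -0.438]
wrist_force: [1.1, -0.5, 1.8]
finger_gap: 14.2
finger_force: 44.9
```

```bash
python3 s.py
```

```text
{'clock': 3.9, 'joints': [-0.483, 0.398, 1.724, 0.0, 1.018, 1.526], 'eef_pos': [481.488, -210.942, 72.095], 'eef_rot': [3.142, -0.001, -0.438], 'wrist_force': [1.123, -0.531, 1.776], 'moment': [0.059, -0.026, 0.099], 'finger_gap': 14.16, 'finger_force': 44.946}
```

Baseline friction is about 0.1 to 0.14 N m, as expected. I continue in 6° steps.

>>> jog_arm(
  plan=[0,0,0,0,0,-2,0,0,0,0,0,-4,0,0,-0.0001,0,0,-6],
)

```text
clock: 4.2
eef_pos: [481.5, -211.0, 72.0]
eef_rot: [3.142, -0.001, -0.542]
wrist_force: [-1.7, -0.0, 2.1]
finger_gap: 13.4
finger_force: 44.9
```

```bash
python3 s.py
```

```text
{'clock': 4.2, 'joints': [-0.483, 0.399, 1.724, -0.0, 1.018, 1.631], 'eef_pos': [481.48, -211.018, 72.029], 'eef_rot': [3.142, -0.001, -0.542], 'wrist_force': [-1.693, -0.001, 2.123], 'moment': [-0.058, 0.096, 0.106], 'finger_gap': 13.424, 'finger_force': 44.947}
```

>>> jog_arm(
  plan=[0,0,0,0,0,-2,0,0,0,0,0,-4,0,0,-0.0001,0,0,-6],
)

```text
clock: 4.5
eef_pos: [481.5, -211.1, 72.0]
eef_rot: [3.141, -0.001, -0.647]
wrist_force: [-1.0, -1.3, 2.7]
finger_gap: 13.6
finger_force: 44.9
```

```bash
python3 s.py
```

```text
{'clock': 4.5, 'joints': [-0.483, 0.399, 1.724, -0.0, 1.018, 1.735], 'eef_pos': [481.458, -211.127, 71.984], 'eef_rot': [3.141, -0.001, -0.647], 'wrist_force': [-0.999, -1.343, 2.657], 'moment': [-0.138, 0.23, 0.114], 'finger_gap': 13.623, 'finger_force': 44.947}
```

>>> jog_arm(
  plan=[0,0,0,0,0,-2,0,0,0,0,0,-4,0,0,-0.0002,0,0,-6],
)

```text
clock: 4.8
eef_pos: [481.4, -211.2, 71.9]
eef_rot: [3.141, -0.001, -0.752]
wrist_force: [-2.1, -1.7, 6.3]
finger_gap: 13.6
finger_force: 44.9
```

```bash
python3 s.py
```

```text
{'clock': 4.8, 'joints': [-0.483, 0.399, 1.724, -0.001, 1.018, 1.84], 'eef_pos': [481.422, -211.221, 71.909], 'eef_rot': [3.141, -0.001, -0.752], 'wrist_force': [-2.052, -1.657, 6.292], 'moment': [-0.21, 0.443, 0.117], 'finger_gap': 13.551, 'finger_force': 44.95}
```

>>> jog_arm(
  plan=[0,0,0,0,0,-2,0,0,0,0,0,-4,0,0,0,0,0,-6],
)

```text
clock: 5.1
eef_pos: [481.3, -211.3, 71.9]
eef_rot: [3.141, -0.001, -0.857]
wrist_force: [-1.3, -2.3, 3.8]
finger_gap: 13.9
finger_force: 44.9
```

```bash
python3 s.py
```

```text
{'clock': 5.1, 'joints': [-0.483, 0.399, 1.724, -0.001, 1.018, 1.945], 'eef_pos': [481.336, -211.289, 71.889], 'eef_rot': [3.141, -0.001, -0.857], 'wrist_force': [-1.26, -2.336, 3.849], 'moment': [-0.406, 0.388, 0.136], 'finger_gap': 13.914, 'finger_force': 44.946}
```

>>> jog_arm(
  plan=[0,0,0,0,0,-2,0,0,0,0,0,-4,0,0,0,0,0,-6],
)

```text
clock: 5.4
eef_pos: [481.3, -211.3, 71.8]
eef_rot: [3.141, -0.001, -0.961]
wrist_force: [-2.5, -3.3, 2.7]
finger_gap: 13.6
finger_force: 44.9
```

```bash
python3 s.py
```

```text
{'clock': 5.4, 'joints': [-0.483, 0.399, 1.724, -0.001, 1.018, 2.05], 'eef_pos': [481.274, -211.34, 71.817], 'eef_rot': [3.141, -0.001, -0.961], 'wrist_force': [-2.503, -3.285, 2.734], 'moment': [-0.515, 0.448, 0.166], 'finger_gap': 13.586, 'finger_force': 44.95}
```

>>> jog_arm(
  plan=[-0.0003,-0.0004,0,0,0,-2,-0.0004,-0.0005,0,0,0,-4],
)

```text
clock: 5.6
eef_pos: [481.1, -211.5, 71.8]
eef_rot: [-3.141, -0.001, -1.031]
wrist_force: [0.2, -0.6, 3.1]
finger_gap: 13.4
finger_force: 45.0
```

```bash
python3 s.py
```

```text
{'clock': 5.6, 'joints': [-0.484, 0.399, 1.725, -0.0, 1.017, 2.118], 'eef_pos': [481.118, -211.52, 71.8], 'eef_rot': [-3.141, -0.001, -1.031], 'wrist_force': [0.159, -0.589, 3.146], 'moment': [0.182, -0.114, 0.245], 'finger_gap': 13.438, 'finger_force': 44.978}
```

>>> jog_arm(
  plan=[0,0,0,0,0,-1,0,0,0,0,0,-2],
)

```text
clock: 5.8
eef_pos: [481.1, -211.5, 71.7]
eef_rot: [-3.141, -0.001, -1.065]
wrist_force: [0.2, -0.9, 3.6]
finger_gap: 13.5
finger_force: 45.0
```

```bash
python3 s.py; python3 s.py
```

```text
{'clock': 5.8, 'joints': [-0.484, 0.399, 1.725, -0.0, 1.017, 2.152], 'eef_pos': [481.107, -211.498, 71.738], 'eef_rot': [-3.141, -0.001, -1.065], 'wrist_force': [0.191, -0.926, 3.647], 'moment': [-0.047, 0.035, 0.279], 'finger_gap': 13.495, 'finger_force': 44.997}
{'clock': 5.8, 'joints': [-0.484, 0.399, 1.725, -0.0, 1.017, 2.152], 'eef_pos': [481.107, -211.498, 71.738], 'eef_rot': [-3.141, -0.001, -1.065], 'wrist_force': [0.191, -0.926, 3.647], 'moment': [-0.047, 0.035, 0.279], 'finger_gap': 13.495, 'finger_force': 44.997}
```

>>> jog_arm(
  plan=[0,0,0,0,0,-1,0,0,0,0,0,-1.8,0,0,0,0,0,-1.8,0,0,0,0,0,-1.8],
)

```text
clock: 6.2
eef_pos: [481.1, -211.5, 71.7]
eef_rot: [-3.141, -0.001, -1.096]
wrist_force: [-0.5, -1.3, 5.5]
finger_gap: 14.1
finger_force: 45.0
```

```bash
python3 s.py
```

```text
{'clock': 6.2, 'joints': [-0.484, 0.399, 1.725, -0.0, 1.017, 2.183], 'eef_pos': [481.082, -211.52, 71.736], 'eef_rot': [-3.141, -0.001, -1.096], 'wrist_force': [-0.518, -1.3, 5.507], 'moment': [-0.128, 0.034, 0.312], 'finger_gap': 14.09, 'finger_force': 45.003}
```

>>> jog_arm(
  plan=[0,0,0,0,0,0,0,0,0,0,0,0,0,0,0,0,0,0,0,0,0,0,0,0],
  claw=0.045,
)

```text
clock: 6.6
eef_pos: [480.7, -211.2, 71.2]
eef_rot: [3.141, 0.0, -1.096]
wrist_force: [0.3, -1.0, -0.3]
finger_gap: 42.3
finger_force: 0.0
```

>>> jog_arm(
  plan=[0,0,0.03,0,0,0,0,0,0.07,0,0,0,0,0,0.1,0,0,0],
)

```text
clock: 6.9
eef_pos: [481.0, -211.3, 173.4]
eef_rot: [-3.141, -0.001, -1.096]
wrist_force: [-0.3, -0.5, -0.1]
finger_gap: 44.9
finger_force: 0.0
```

```bash
python3 s.py
python3 - <<'E'
from h import *
for n in ('scene','side','wrist'):
    p,d,c=load(n); P=cloud(c,d).reshape(-1,3); P=P[d.ravel()>0]
    for a,b in ((400,480),(480,560),(560,640)):
        Q=P[(P[:,0]>a)&(P[:,0]<b)&(P[:,1]>110)&(P[:,1]<350)&(P[:,2]>60)&(P[:,2]<350)]
        print(n,a,len(Q), np.percentile(Q,[0,2],0).round() if len(Q) else '')
E
```

```text
{'clock': 6.9, 'joints': [-0.484, 0.274, 1.632, 0.0, 1.235, 2.183], 'eef_pos': [480.999, -211.34, 173.442], 'eef_rot': [-3.141, -0.001, -1.096], 'wrist_force': [-0.292, -0.481, -0.11], 'moment': [0.124, 0.056, 0.079], 'finger_gap': 44.857, 'finger_force': 0.0}
scene 400 8067 [[427. 234.  60.]
 [428. 238.  68.]]
scene 480 5522 [[480. 257. 165.]
 [481. 258. 166.]]
scene 560 4918 [[560. 258. 165.]
 [561. 258. 166.]]
side 400 5275 [[428. 232.  60.]
 [430. 233.  65.]]
side 480 3701 [[480. 254.  60.]
 [481. 255.  92.]]
side 560 2683 [[560. 254. 134.]
 [561. 255. 140.]]
wrist 400 0 
wrist 480 0 
wrist 560 0
```

>>> jog_arm(
  plan=[0.008,0.038,0,0,0,8,0.016,0.076,0,0,0,16,0.024,0.114,0,0,0,24,0.032,0.152,0,0,0,32,0.04,0.19,0,0,0,40,0.048,0.228,0,0,0,48,0.055,0.266,0,0,0,56,0.06,0.302,-0.02,0,0,62.8,0.06,0.302,-0.04,0,0,62.8,0.06,0.302,-0.04,0,0,62.8,0.06,0.302,-0.04,0,0,62.8],
)

```text
clock: 8.0
eef_pos: [540.9, 90.4, 131.8]
eef_rot: [3.142, 0.0, -0.001]
wrist_force: [0.3, 0.0, 0.9]
finger_gap: 44.8
finger_force: 0.0
```

```bash
python3 s.py
python3 - <<'E'
from h import *
p,d,c=shot('wrist'); cv2.imwrite('pics/w2.png',p[...,::-1])
P=cloud(c,d)
for x,y in ((541,91),(597,81)):
    m=(P[...,2]>14)&(P[...,2]<36)&(np.hypot(P[...,0]-x,P[...,1]-y)<22); Q=P[m]
    t=Q[Q[:,2]>np.percentile(Q[:,2],98)-2.5]
    print(m.sum(),Q.min(0),Q.max(0),cv2.minEnclosingCircle(Q[:,:2].astype(np.float32)),t.mean(0))
E
```

```text
{'clock': 8.0, 'joints': [0.099, 0.368, 1.61, 0.0, 1.164, 1.67], 'eef_pos': [540.894, 90.386, 131.802], 'eef_rot': [3.142, 0.0, -0.001], 'wrist_force': [0.29, 0.032, 0.933], 'moment': [0.056, 0.047, 0.065], 'finger_gap': 44.815, 'finger_force': 0.0}
810 [529.4300291   77.70562467  14.00973753] [555.83679159 105.52649012  32.63083142] ((542.33349609375, 91.58436584472656), 14.15040111541748) [542.00847327  91.35427315  30.76383992]
368 [588.68483677  72.11056326  14.14464509] [607.00716704  91.12404775  22.75954569] ((597.4918212890625, 81.55149841308594), 9.594955444335938) [597.50149443  81.79889359  20.69721151]
```

View pics/w2.png

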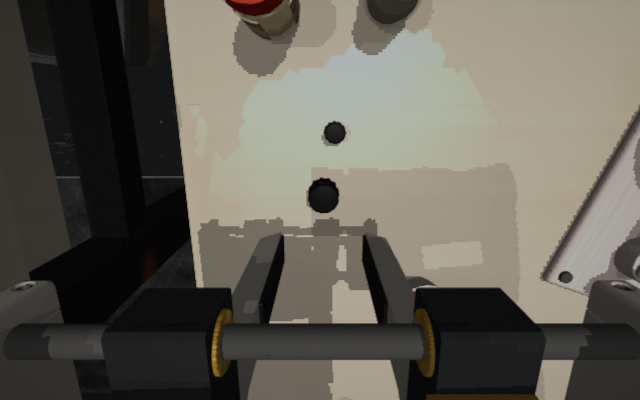

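The larger cap is at (323,195) and the small decoy at (334,132). The cap measures 27 to 28 mm across and 32 mm high, centred at (542,91.4), which matches the description. Descending to grip it.

>>> jog_arm(
  plan=[0.001,0.0009,-0.045,0,0,0,0.001,0.0009,-0.085,0,0,0,0.001,0.0009,-0.11,0,0,0,0.001,0.0009,-0.12,0,0,0,0.001,0.0009,-0.1265,0,0,0,0.001,0.0009,-0.1265,0,0,0,0.001,0.0009,-0.1265,0,0,0],
)

```text
clock: 8.75
eef_pos: [542.7, 91.6, 6.4]
eef_rot: [-3.141, -0.002, -0.0]
wrist_force: [0.5, -0.6, 0.5]
finger_gap: 45.1
finger_force: 0.0
```

>>> jog_arm(
  plan=[0,0,0,0,0,0,0,0,0,0,0,0,0,0,0,0,0,0,0,0,0,0,0,0,0,0,0,0,0,0],
  claw=0.01,
  force=12,
)

```text
clock: 9.25
eef_pos: [542.2, 91.6, 5.5]
eef_rot: [-3.142, -0.001, 0.0]
wrist_force: [-1.6, -0.2, 6.6]
finger_gap: 26.6
finger_force: 12.0
```

```bash
python3 s.py
```

```text
{'clock': 9.25, 'joints': [0.101, 0.547, 1.686, -0.0, 0.908, 1.672], 'eef_pos': [542.181, 91.636, 5.459], 'eef_rot': [-3.142, -0.001, 0.0], 'wrist_force': [-1.623, -0.157, 6.555], 'moment': [-0.018, 0.342, 0.003], 'finger_gap': 26.618, 'finger_force': 12.001}
```

>>> jog_arm(
  plan=[0,0,0.02,0,0,0,0,0,0.06,0,0,0,0,0,0.1,0,0,0,0,0,0.14,0,0,0,0,-0.03,0.165,0,0,0,-0.01,-0.07,0.165,0,0,0,-0.02,-0.11,0.165,0,0,0,-0.03,-0.15,0.165,0,0,0,-0.04,-0.19,0.165,0,0,0,-0.05,-0.23,0.165,0,0,0,-0.057,-0.265,0.165,0,0,0,-0.06,-0.285,0.165,0,0,0,-0.062,-0.3015,0.165,0,0,0,-0.062,-0.3015,0.165,0,0,0,-0.062,-0.3015,0.165,0,0,0,-0.062,-0.3015,0.165,0,0,0],
  force=15,
)

```text
clock: 10.85
eef_pos: [480.0, -209.1, 169.9]
eef_rot: [-3.141, 0.0, 0.001]
wrist_force: [1.4, 0.8, -0.9]
finger_gap: 26.7
finger_force: 15.0
```

```bash
python3 s.py
python3 - <<'E'
from h import *
for n in ('scene','side'):
    p,d,c=shot(n); P=cloud(c,d)
    near=(np.hypot(P[...,0]-480,P[...,1]+210)<30)
    m=near&(P[...,2]>135)&(P[...,2]<215)&(p.max(-1)<75)
    v,u=np.nonzero(m); print(n,u.min(),u.max(),v.min(),v.max())
    Q=P[m&(P[...,2]<172)]; print(len(Q),np.percentile(Q,[2,98],0).round(1))
    t=near&(P[...,2]>119.0)&(P[...,2]<124); print('posttop',P[t].mean(0).round(1))
    u0,v0=int(np.median(u)),int(np.median(v)); cv2.imwrite(f'pics/{n}L.png',cv2.resize(p[max(0,v0-40):v0+80,u0-50:u0+50,::-1],(400,480),interpolation=cv2.INTER_CUBIC))
cv2.imwrite('pics/L.png',np.hstack([cv2.resize(cv2.imread(f'pics/{n}L.png'),(400,480)) for n in('scene','side')]))
E
```

```text
{'clock': 10.85, 'joints': [-0.481, 0.274, 1.64, 0.0, 1.228, 1.089], 'eef_pos': [480.011, -209.1, 169.902], 'eef_rot': [-3.141, 0.0, 0.001], 'wrist_force': [1.367, 0.815, -0.854], 'moment': [0.078, 0.115, 0.017], 'finger_gap': 26.653, 'finger_force': 15.0}
scene 413 429 129 156
14 [[ 465.4 -208.6  165.3]
 [ 481.9 -195.7  171.6]]
posttop [ 478.3 -209.   120.5]
side 390 412 198 224
50 [[ 466.4 -221.4  166.5]
 [ 477.4 -196.   171.8]]
posttop [ 480.1 -210.1  120.7]
```

View pics/L.png

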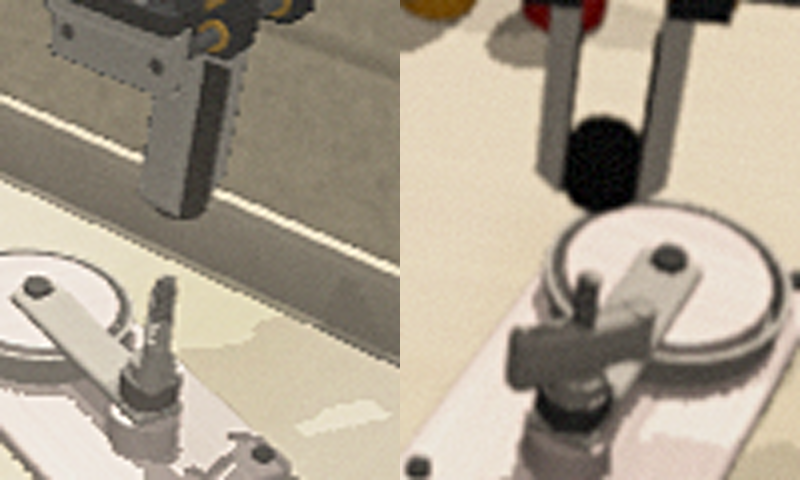

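Both views show the cap held upright above the post, protruding about 5 mm below the fingertips. Next I lower it over the post and watch the force.

>>> jog_arm(
  plan=[0.0002,-0.0006,-0.03,0,0,0,0.0002,-0.0006,-0.038,0,0,0,0.0002,-0.0006,-0.042,0,0,0,0.0002,-0.0006,-0.046,0,0,0,0.0002,-0.0006,-0.05,0,0,0,0.0002,-0.0006,-0.05,0,0,0],
)

```text
clock: 11.55
eef_pos: [480.1, -210.5, 119.9]
eef_rot: [-3.142, 0.0, 0.0]
wrist_force: [-0.6, 0.7, -0.6]
finger_gap: 26.5
finger_force: 15.0
```

```bash
python3 s.py
```

```text
{'clock': 11.55, 'joints': [-0.483, 0.331, 1.69, -0.0, 1.12, 1.088], 'eef_pos': [480.087, -210.472, 119.932], 'eef_rot': [-3.142, 0.0, 0.0], 'wrist_force': [-0.577, 0.713, -0.587], 'moment': [0.023, 0.12, 0.005], 'finger_gap': 26.537, 'finger_force': 15.0}
```

>>> jog_arm(
  plan=[0,0,-0.003,0,0,0,0,0,-0.006,0,0,0,0,0,-0.009,0,0,0,0,0,-0.0115,0,0,0,0,0,-0.013,0,0,0,0,0,-0.013,0,0,0],
)

```text
clock: 12.15
eef_pos: [480.0, -210.5, 106.7]
eef_rot: [-3.141, 0.0, 0.0]
wrist_force: [-0.2, -0.4, -0.2]
finger_gap: 26.5
finger_force: 15.0
```

```bash
python3 s.py
```

```text
{'clock': 12.15, 'joints': [-0.483, 0.348, 1.702, -0.0, 1.092, 1.088], 'eef_pos': [480.035, -210.486, 106.737], 'eef_rot': [-3.141, 0.0, 0.0], 'wrist_force': [-0.15, -0.425, -0.245], 'moment': [0.039, 0.066, -0.011], 'finger_gap': 26.536, 'finger_force': 15.0}
```

>>> jog_arm(
  plan=[0,0,-0.0005,0,0,0,0,0,-0.001,0,0,0,0,0,-0.001,0,0,0],
)

```text
clock: 12.45
eef_pos: [480.2, -210.6, 106.5]
eef_rot: [3.141, -0.0, -0.0]
wrist_force: [-1.8, 2.1, 4.5]
finger_gap: 26.7
finger_force: 15.0
```

>>> jog_arm(
  plan=[0,0,0,0,0,0,0,0,0,0,0,0,0,0,0,0,0,0,0,0,0,0,0,0,0,0,0.03,0,0,0,0,0,0.07,0,0,0,0,0,0.11,0,0,0,0,0.05,0.15,0,0,0,0,0.1,0.15,0,0,0,0,0.1,0.15,0,0,0],
  claw=0.05,
)

```text
clock: 13.45
eef_pos: [480.3, -107.5, 257.6]
eef_rot: [3.141, -0.003, 0.002]
wrist_force: [0.7, -0.4, -1.2]
finger_gap: 49.9
finger_force: 0.0
```

```bash
python3 s.py
python3 - <<'E'
from h import *
o=[]
for n,b in (('scene',(370,130,460,240)),('side',(345,200,445,320))):
    p,d,c=shot(n); P=cloud(c,d)
    m=(np.hypot(P[...,0]-480,P[...,1]+210)<22)&(P[...,2]>102)&(P[...,2]<150)
    Q=P[m]; print(n,len(Q),np.percentile(Q,[2,50,98],0).round(1))
    x0,y0,x1,y1=b; o.append(cv2.resize(p[y0:y1,x0:x1,::-1],(400,480),interpolation=cv2.INTER_CUBIC))
cv2.imwrite('pics/F.png',np.hstack(o))
E
```

```text
{'clock': 13.45, 'joints': [-0.295, 0.131, 1.604, 0.001, 1.404, 1.273], 'eef_pos': [480.275, -107.52, 257.556], 'eef_rot': [3.141, -0.003, 0.002], 'wrist_force': [0.71, -0.389, -1.176], 'moment': [0.03, 0.097, 0.065], 'finger_gap': 49.939, 'finger_force': 0.0}
scene 224 [[ 465.5 -219.   104. ]
 [ 474.7 -201.7  123.8]
 [ 489.8 -195.2  133.8]]
side 351 [[ 466.5 -223.   104. ]
 [ 471.9 -210.3  125.1]
 [ 490.8 -197.3  133.6]]
```

View pics/F.png

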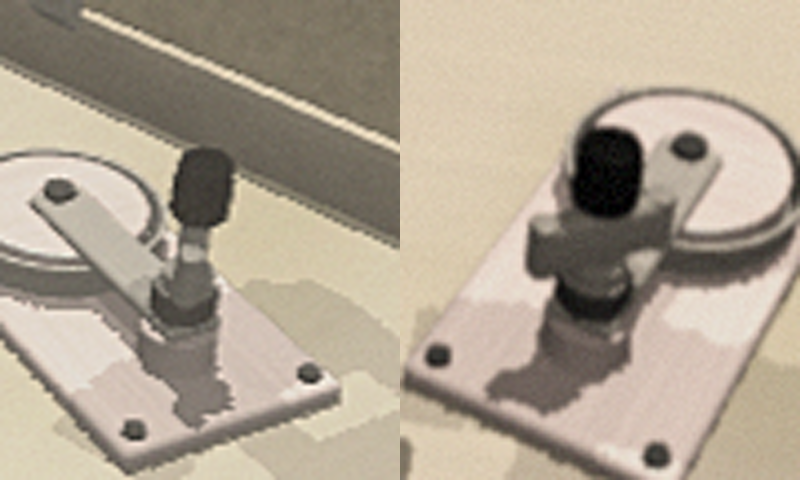

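The cap sits fully down and upright on the post: its top reads 133.7 mm against an expected 133. Handing in.

```bash
python3 -c "
from h import *
print(manip.sign_off())"
```

```text
the job is handed in; nothing more can be done
None
```

The job is handed in at about 13.5 s of the 67 s; no verdict came back: the wing nut went to about 0.31 N m (not re-checked after letting go), and the larger cap is fully down and upright on the post.

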